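# Load the square tube in the tacking fixture

### The job

First clear the fixture: take the paint marker that stands in its fence corner and stand it end-down in the marker pot. Then lay the offcut of square tube flat on the fixture plate and push it square and fully home into the corner, its long side flush against the far fence and its end flush against the right-hand fence, and let go. Leave the standing angle iron and the tape measure where they are.

Things in the scene. Friction and masses are not known exactly. Their poses are not given: they have to be found in the camera images.
- fixture: The fixture, fixed to the table: dark steel plate 180 (x) x 200 (y) x 10 mm with two steel fence bars, 20 mm thick and 25 mm high, on its far and right-hand edges. Origin: centre of its underside. x points to the far fence, away from the robot, y along that fence to the left, z up.
- fixture_corner (a point): Inner corner of the fixture: where the two fence faces, extended, meet the plate's top. Axes as fixture. Far fence: face on the plane x = 0, from y = +15 to +180 mm. Right-hand fence: face on the plane y = 0, from x = -160 to -12 mm. The bars stand outside (x > 0, y < 0), with a small open gap at the corner. The free plate reaches from here to x = -160 and y = +180 mm.
- tube_mid (a point): Centre of the loose square-tube offcut, dark steel, 40 x 85 x 40 mm (y is its length), 0.2 to 0.45 kg, lying on the table. Its ends count as solid. Home: its y along the fixture's y (either way round), centre 20 mm from the far fence face, 42.5 mm from the right-hand one, 20 mm above the plate. It slides on the plate under 1 to 4 N.
- pen_mid (a point): Middle of the loose yellow paint marker, 16 mm thick (18 over the clip), 131 mm long along its own y axis. It stands upright on the fixture plate by the corner, where the tube must go, its middle 66 mm above the plate, and tips over easily.
- pot_floor (a point): Centre of the inner floor of the marker pot, 10 mm above the table, z up. The pot is fixed to the table: an upright steel tube, 32 mm bore, on a 64 mm square foot, flaring to 44 mm bore at the mouth, which is 80 mm above the table. The marker stands in it with a slight lean, its middle about 66 mm above this point.
- angle_iron: Bystander: loose grey offcut of angle iron, 90 x 50 x 70 mm high, L-shaped; origin at the centre of its underside. It may lie where the tube lay in another run. Leave it.
- tape: Bystander: tape measure, 63 x 97 x 37 mm; origin at the centre of its underside. Leave it.

How it is judged:
By the outcome, as a careful person would: the job done as asked, in the order asked, and still so for the second after the job is handed in, with the robot touching nothing.
It also fails if it takes over 72 s, if anything falls off the work surface, if the arm or the gripper's body presses on something with over 40 N, if the wrist force passes 120 N, or if a joint passes its speed limit or range.

### The arm

A 6-joint arm with a two-finger parallel gripper is mounted at the origin on the work surface; the furniture and walls round the work are solid. World frame = base frame: x ahead of the robot, y to its left, z up, the work surface at z = 0. Lengths are in m, angles in degrees, forces in N, time in s.
With the tool pointing down it reaches from about 0.35 to 0.975 m from the base axis. Payload 4.9 kg.
Tool frame: the origin (TCP) lies at the very end of the fingers, on their centre line; the grasp point (between the pads) lies 19 mm behind it; z points along the fingers, y is the direction in which the jaws open and shut (so a half turn about z gives the same grasp; the last joint's range is limited). The gripper opens to 85 mm and grips with 20 to 120 N. Pads are 22 mm wide; open, the fingers measure 114 mm over their backs; the gripper's body (76 mm by 85 mm) begins 54 mm behind the grasp point. The pads swing forward as they close: fully open they stand 13 mm farther back than shut.
Start: joints at [68.698, 3.019, 92.412, -0, 84.569, -6.818], TCP at [0.156, 0.605, 0.231] pointing down, gripper open.
Joint ranges: [-172.51, 172.51], [-57.92, 126.97], [3.15, 148.05], [-58.71, 238.71], [5.1, 150.11], [-179.66, 179.66]. Speed limits (degrees/s): [147.25, 147.25, 180, 180, 180, 180].

### API

Orientations are given as a 3x3 rotation matrix whose columns are the frame's x, y, z axes.
In Python, from rig import env gives the robot as it stands.
- The arm moves only by the shell command python3 -m crank 'ROWS' [FORCE]. ROWS is JSON, a list of rows, each an object with "translation": the shift along the tool's x, y, z in mm, a list of three; "rotation": the turn, a rotation vector about the tool's x, y, z in degrees, a list of three; "jaw": the finger opening in mm, from 0 to 85.4. A call has 1 to 20 rows; each row shifts and turns the commanded pose from where the row before left it, along the tool's axes as they then stand; what a row does not reach is not made up. A row lasts 1/10 s, in which the tool goes at most 50 mm and 8.59 degrees, less where a joint would pass 70% of its speed; a pose out of reach is approached as far as the arm can. A call with a gripper value outside its range is refused whole. The fingers move at their own pace and stop on an object; FORCE is the grip in N (left out, the last holds). Time passes only in rows, so rows that do not move let the fingers close. It gives the time, the measured TCP pose, the force and the opening at its end, in the units of the state.
- env.state(): the state, without advancing time (a new reading comes with each control period).
- env.capture(name): name is "side" or "top"; returns a dict with "pixels" (384x512x3 uint8, red, green, blue), "intrinsics" (3x3 intrinsics, pixels), "k1" (the pictures are not rectified: a ray, as slopes to the right and down, at radius r is drawn at 1 + k1 r^2 times it, then the intrinsics apply), "R" (3x3) and "t" (3): a world point X has camera coordinates R X + t. Camera axes: x right, y down, z forward; pixel columns grow to the right and rows downward; lengths in m; the calibration is good to about 2 mm. A picture is of the moment at which its call begins. There is no depth.
- env.close_job(): hands the job in, once; it reports no verdict.
The state is a dict: "time": time; "qpos": joint angles; "qd": joint speeds; "tau": joint torques, N m; "eef_pos": TCP position; "tcp_rot": TCP orientation; "contact_force": force on the tool from outside, world axes, zero at the start; "moment": the same for the moment, N m; "width": opening from 0.0 (shut) to 1.0 (fully open).
Only numpy, scipy, OpenCV 4.12 (cv2) and the standard library are available. Lean on these libraries where they do the work, as an engineer would, in place of code of your own. Each camera call takes 0.05 s, during which the arm holds its last target.

## Working session

There is one attempt and no reset: what is moved stays moved. The work goes in short steps, Python scripts to look and compute and a shell command to move; the robot and the scene stay as the last step left them, time stands still between calls to the robot, and variables do not carry over. Pictures are saved under pics/ and viewed, and the job is handed in when it is done.

```bash
ls; mkdir -p pics
cat > h.py <<'E'
import numpy as np, cv2
from rig import env
def grab(name,fn):
    c=env.capture(name); cv2.imwrite('pics/'+fn+'.png',cv2.cvtColor(c['pixels'],cv2.COLOR_RGB2BGR))
    np.savez('pics/'+name+'.npz',**{k:np.array(v) for k,v in c.items()}); return c
def crop(fn,u0,v0,w,h,s,out):
    im=cv2.imread('pics/'+fn+'.png')[v0:v0+h,u0:u0+w]
    cv2.imwrite('pics/'+out+'.png',cv2.resize(im,None,fx=s,fy=s,interpolation=cv2.INTER_CUBIC))
def cal(name): return np.load('pics/'+name+'.npz')
def proj(name,X):
    c=cal(name); p=np.atleast_2d(X)@c['R'].T+c['t']; s=p[:,:2]/p[:,2:]
    s=s*(1+float(c['k1'])*(s**2).sum(1,keepdims=True)); K=c['intrinsics']
    return s@K[:2,:2].T+K[:2,2]
def ray(name,uv):
    c=cal(name);K=c['intrinsics']; d=np.linalg.solve(K[:2,:2],np.array(uv,float)-K[:2,2]); s=d.copy()
    for _ in range(30): s=d/(1+float(c['k1'])*(s@s))
    R=c['R']; return -R.T@c['t'], R.T@np.array([s[0],s[1],1])
def atz(name,uv,z):
    o,d=ray(name,uv); return o+d*(z-o[2])/d[2]
def tri(a,b):
    (o1,d1),(o2,d2)=ray('top',a),ray('side',b)
    A=np.c_[d1,-d2]; s=np.linalg.lstsq(A,o2-o1,rcond=None)[0]
    p,q=o1+s[0]*d1,o2+s[1]*d2; return (p+q)/2,np.linalg.norm(p-q)*1e3
np.set_printoptions(precision=4,suppress=True)
E
python3 - <<'E'
from h import *
grab('top','top0');grab('side','side0')
s=env.state();print(s)
for n in('top','side'):
    c=cal(n);print(n,-c['R'].T@c['t'],c['R'],c['k1'],c['intrinsics'])
E
```

```text
pics
{'time': 0.1, 'qpos': array([68.6979,  3.054 , 92.4836,  0.0002, 84.5681, -6.8183]), 'qd': array([-0.0636, -0.0236, -0.1032,  0.0719, -0.1998, -0.0263]), 'tau': array([  0.0001, -39.4898, -37.1366,  -0.0002,   0.0038,   0.    ]), 'eef_pos': array([0.1561, 0.6046, 0.2302]), 'tcp_rot': array([[-0.9682,  0.2501, -0.0007],
       [ 0.2501,  0.9682, -0.0017],
       [ 0.0002, -0.0018, -1.    ]]), 'contact_force': array([-0.5734,  0.4601,  0.3799]), 'moment': array([ 0.0289, -0.0323,  0.0078]), 'width': 1.0025274698747735}
top [ 0.4405 -0.0488  1.1092] [[ 0.0253 -0.9994  0.0218]
 [-0.9936 -0.0275 -0.1096]
 [ 0.1101 -0.0189 -0.9937]] -0.023247653531989872 [[353.2783   0.     255.7587]
 [  0.     353.2783 187.6043]
 [  0.       0.       1.    ]]
side [ 0.2353 -0.901   0.4783] [[ 0.9363 -0.3501 -0.0268]
 [-0.1653 -0.3722 -0.9133]
 [ 0.3098  0.8596 -0.4064]] 0.03174420724309536 [[356.7928   0.     257.1746]
 [  0.     356.7928 190.6242]
 [  0.       0.       1.    ]]
```

View pics/top0.png

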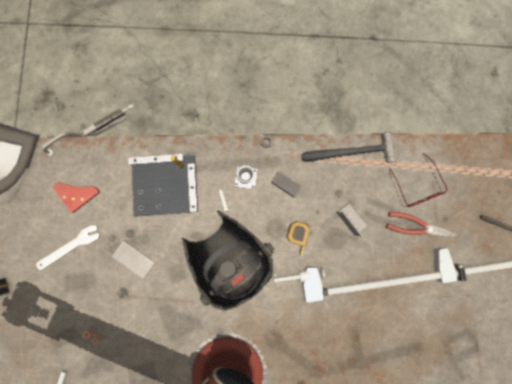

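View pics/side0.png

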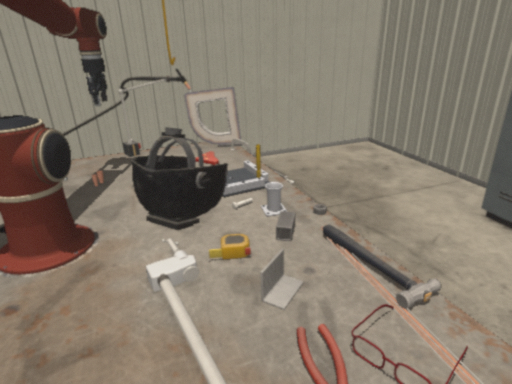

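The top view shows the fixture at about (163,185), the marker near its corner at (179,160) and the pot at (246,177). The dark tube is at (286,184), the angle iron at (351,220) and the tape at (299,235). A welding mask stands at (230,260).

Run:
```python
from h import *
crop('top0',120,145,190,75,4.2,'c1'); crop('side0',215,135,100,110,5.4,'c2')
```

```text
(no output)
```

View pics/c1.png

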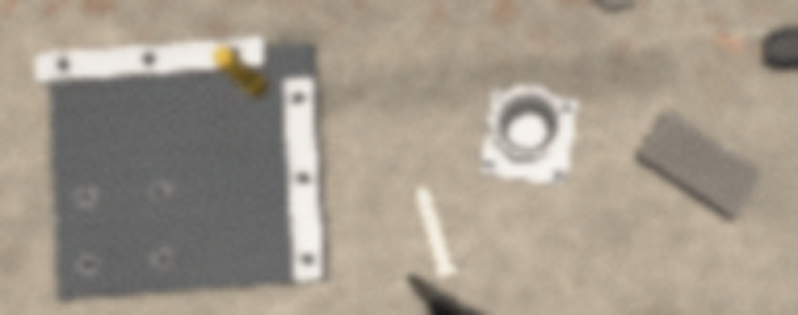

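View pics/c2.png

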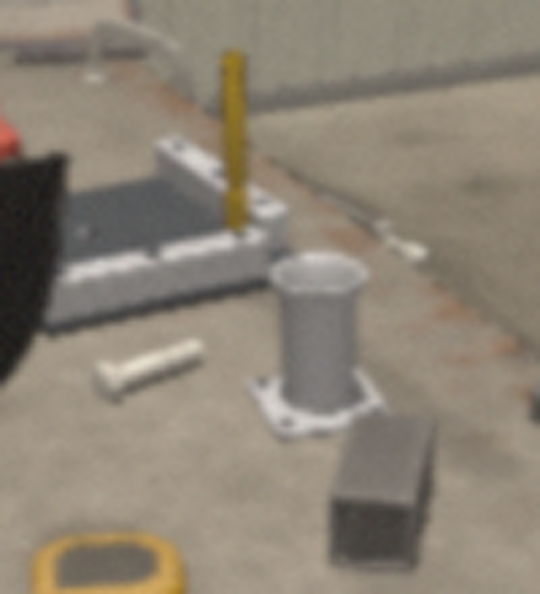

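```bash
cat > fit.py <<'E'
from h import *
from scipy.optimize import least_squares
T=lambda p:((np.array(p)+.5)/4.2-.5)+[120,145]
S=lambda p:((np.array(p)+.5)/5.4-.5)+[215,135]
def rz(a): c,s=np.cos(a),np.sin(a); return np.array([[c,-s,0],[s,c,0],[0,0,1]])
def fit(pt,uvt,ps,uvs,x0,z=0.):
    def f(q):
        m=lambda p:np.array(p)/1e3@rz(q[2]).T+[q[0],q[1],z]
        r=[]
        if len(pt): r.append(proj('top',m(pt))-uvt)
        if len(ps): r.append(proj('side',m(ps))-uvs)
        return np.concatenate(r).ravel()
    o=least_squares(f,x0,loss='soft_l1'); print(o.x[:2],np.degrees(o.x[2]),'\n',o.fun.reshape(-1,2).round(1).tolist()); return o.x
if __name__=='__main__':
    P=[[90,100,35],[90,-65,35],[70,-65,35],[70,100,35],[58,-80,35],[58,-100,35],[-90,-100,35],[-90,-80,35],[-90,100,10]]
    U=T([(37,55),(263,38),(262,63),(42,80),(285,80),(313,78),(322,278),(294,281),(60,297)])
    q=fit(P,U,[],[],[.45,.2,0]); print('corner',rz(q[2])@[.07,-.08,0]+[q[0],q[1],.01])
    q=fit(P,U,[[90,100,35],[58,-100,35]],S([(163,140),(272,235)]),[.45,.2,0]); print('corner',rz(q[2])@[.07,-.08,0]+[q[0],q[1],.01])
    P=[[20,42.5,40],[20,-42.5,40],[-20,-42.5,40],[-20,42.5,40]]
    U=T([(668,112),(758,170),(738,208),(640,148)])
    fit(P,U,[],[],[.45,-.13,-.4])
    fit(P,U,[[20,-42.5,40],[-20,-42.5,40],[20,-42.5,0],[-20,-42.5,0],[-20,42.5,40],[20,42.5,40]],S([(413,502),(333,497),(412,565),(333,560),(360,413),(435,420)]),[.45,-.13,-.4])
    print('pot',atz('top',T((527,122)),.08),atz('side',S((320,272)),.08),tri(T((527,122)),S((320,272))))
    print('pentop',tri(T((224,56)),S((233,52))),atz('top',T((224,56)),.1415),'bot',tri(T((262,92)),S((237,228))))
E
python3 fit.py
```

```text
[0.563  0.2162] 5.562011003820036 
 [[0.1, -0.6], [-0.0, -0.1], [0.5, 0.3], [-0.9, -0.1], [0.1, -0.2], [-0.0, -0.2], [0.4, 0.3], [0.4, 0.0], [-0.8, 0.6]]
corner [0.6404 0.1434 0.01  ]
[0.5627 0.216 ] 5.821320316730087 
 [[-0.0, -0.3], [-0.1, -0.1], [0.5, 0.3], [-1.0, 0.1], [0.1, -0.3], [-0.1, -0.3], [0.6, 0.2], [0.6, -0.0], [-0.6, 0.9], [2.9, -1.0], [-0.7, 0.0]]
corner [0.6405 0.1435 0.01  ]
[ 0.5773 -0.1634] -31.517110735903106 
 [[-0.1, -1.7], [1.8, -0.5], [-0.4, 1.4], [-0.5, 0.5]]
[ 0.5771 -0.1643] -32.25645369136998 
 [[0.4, -1.7], [2.1, -0.2], [-0.2, 1.6], [-0.1, 0.4], [0.7, -1.1], [-0.7, -1.4], [0.7, 1.2], [-0.6, 0.8], [-0.7, -1.4], [0.3, -1.6]]
pot [ 0.5949 -0.0359  0.08  ] [ 0.5961 -0.0408  0.08  ] (array([ 0.5965, -0.0363,  0.0779]), np.float64(2.727230217882872))
pentop (array([0.6251, 0.1644, 0.1405]), np.float64(1.750387172739234)) [0.624  0.1645 0.1415] bot (array([0.6216, 0.1598, 0.0272]), np.float64(4.1155309966019376))
```

```bash
cat > ov.py <<'E'
from fit import *
import itertools
def box(d,q,z0=0):
    h=np.array([[x,y,z] for x in(-d[0]/2,d[0]/2) for y in(-d[1]/2,d[1]/2) for z in(0,d[2])])
    E=[(i,j) for i,j in itertools.combinations(range(8),2) if bin(i^j).count('1')==1]
    return (h/1e3)@rz(q[2]).T+[q[0],q[1],z0],E
def draw(name,fn,boxes,u0,v0,w,h,s,out,pts=()):
    im=cv2.imread('pics/'+fn+'.png')[v0:v0+h,u0:u0+w]; im=cv2.resize(im,None,fx=s,fy=s,interpolation=cv2.INTER_CUBIC)
    f=lambda X:((proj(name,X)-[u0,v0]+.5)*s-.5).round().astype(int)
    for P,E in boxes:
        p=f(P)
        for i,j in E: cv2.line(im,tuple(map(int,p[i])),tuple(map(int,p[j])),(0,0,255),1)
    for X in pts: cv2.circle(im,tuple(map(int,f(X)[0])),3,(0,255,0),1)
    cv2.imwrite('pics/'+out+'.png',im)
E
python3 - <<'E'
from ov import *
b=[box((40,85,40),(.577,-.1638,np.radians(-32)))]
draw('top','top0',b,255,160,60,50,8,'o1');draw('side','side0',b,260,195,55,60,8,'o2')
a=cv2.imread('pics/o1.png');c=cv2.imread('pics/o2.png');h=max(a.shape[0],c.shape[0])
a=cv2.copyMakeBorder(a,0,h-a.shape[0],0,0,0);c=cv2.copyMakeBorder(c,0,h-c.shape[0],0,0,0)
cv2.imwrite('pics/o3.png',cv2.resize(np.hstack([a,c]),None,fx=.86,fy=.86))
E
```

```text
(no output)
```

View pics/o3.png

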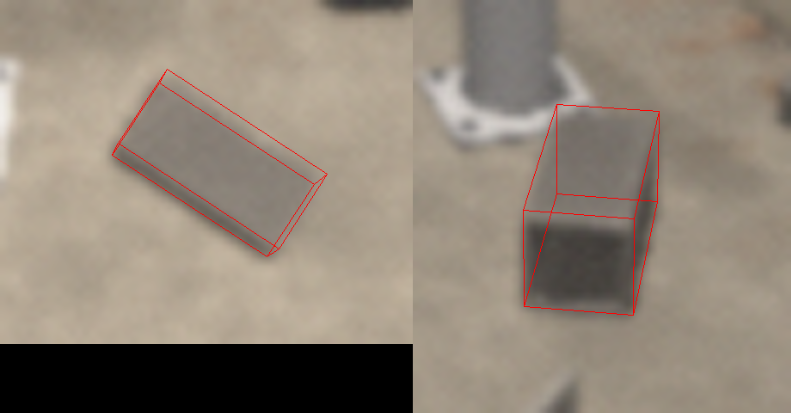

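```bash
cat > go.py <<'E'
from h import *
import sys
# go.py x y z [yaw of tool y, deg] : shift in tool axes (mm) and turn
def main(a):
    s=env.state(); R=s['tcp_rot']; p=s['eef_pos']
    print('t',s['time'],'p',p,'yawY',np.degrees(np.arctan2(R[1,1],R[0,1])),'tilt',R[:2,2],'F',s['contact_force'],'w',s['width']*85.4,'q',s['qpos'])
    if len(a)>=3: print('tool shift mm',R.T@(np.array(a[:3])-p)*1e3)
    if len(a)>3:
        d=(a[3]-np.degrees(np.arctan2(R[1,1],R[0,1]))+90)%180-90; print('rot z tool',-d)
main(list(map(float,sys.argv[1:])))
E
python3 - <<'E'
from fit import *
print('foot',atz('top',T((529,134)),.006))
b=atz('top',(230,260),.1);print('mask',b)
o,d=ray('side',(172,130))
for y in(-.05,0,.05):
    k=(y-o[1])/d[1];print(o+k*d)
E
python3 go.py .625 .1645 .2
```

```text
foot [ 0.597  -0.0367  0.006 ]
mask [ 0.3457 -0.0007  0.1   ]
[ 0.3325 -0.05    0.2708]
[0.3382 0.     0.2586]
[0.3439 0.05   0.2464]
t 0.1 p [0.1561 0.6046 0.2302] yawY 75.51613140770709 tilt [-0.0007 -0.0017] F [-0.5734  0.4601  0.3799] w 85.61584592730566 q [68.6979  3.054  92.4836  0.0002 84.5681 -6.8183]
tool shift mm [-564.0677 -308.8002   30.6264]
```

```bash
python3 -m crank '[{"translation":[-20,-11,0],"rotation":[0,0,0],"jaw":45},{"translation":[-34,-18.6,0],"rotation":[0,0,0],"jaw":45},{"translation":[-34,-18.6,0],"rotation":[0,0,0],"jaw":45},{"translation":[-34,-18.6,0],"rotation":[0,0,0],"jaw":45},{"translation":[-34,-18.6,0],"rotation":[0,0,0],"jaw":45},{"translation":[-34,-18.6,0],"rotation":[0,0,0],"jaw":45},{"translation":[-34,-18.6,0],"rotation":[0,0,0],"jaw":45},{"translation":[-34,-18.6,0],"rotation":[0,0,0],"jaw":45},{"translation":[-34,-18.6,0],"rotation":[0,0,0],"jaw":45},{"translation":[-34,-18.6,0],"rotation":[0,0,0],"jaw":45},{"translation":[-34,-18.6,0],"rotation":[0,0,0],"jaw":45},{"translation":[-34,-18.6,0],"rotation":[0,0,0],"jaw":45},{"translation":[-34,-18.6,0],"rotation":[0,0,0],"jaw":45},{"translation":[-34,-18.6,0],"rotation":[0,0,0],"jaw":45},{"translation":[-34,-18.6,0],"rotation":[0,0,0],"jaw":45},{"translation":[-34,-18.6,0],"rotation":[0,0,0],"jaw":45},{"translation":[-24,-12.8,0],"rotation":[0,0,0],"jaw":45},{"translation":[-10,-6,0],"rotation":[0,0,0],"jaw":45},{"translation":[0,0,0],"rotation":[0,0,0],"jaw":45}]'; python3 go.py .625 .1645 .18
```

```text
time: 2.0
eef_pos: [0.6254, 0.1642, 0.2305]
tcp_rot: [[-0.968, 0.252, -0.001], [0.252, 0.968, -0.0], [0.001, -0.0, -1.0]]
contact_force: [0.2, -0.6, 0.3]
width: 0.526
t 2.0 p [0.6254 0.1642 0.2305] yawY 75.41606381258582 tilt [-0.0014 -0.0001] F [ 0.2381 -0.6393  0.347 ] w 44.93514335961802 q [  8.1175   5.9699  89.3695   0.0075  84.7386 -67.2993]
tool shift mm [ 0.397   0.2207 50.5487]
```

Run:
```python
from ov import *
grab('side','side1')
draw('side','side1',[],190,60,140,120,5,'d1',[np.array([.6254,.1642,z]) for z in(.2305,.1415,.01)])
```

```text
(no output)
```

View pics/d1.png

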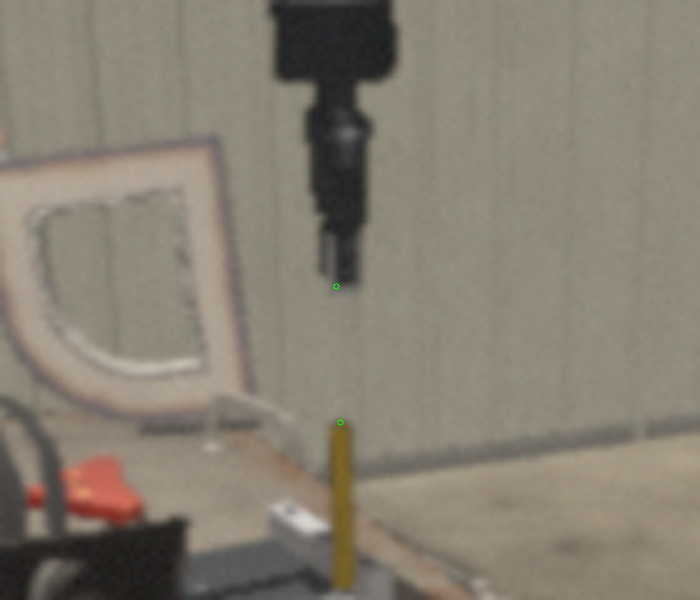

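The gripper hangs straight above the marker: predicted marker top (341,423) falls on the yellow tip, and the predicted TCP is at the finger ends. I'll lower it and grip.

```bash
python3 -m crank '[{"translation":[0,0,15],"rotation":[0,0,0],"jaw":45},{"translation":[0,0,25],"rotation":[0,0,0],"jaw":45},{"translation":[0,0,25],"rotation":[0,0,0],"jaw":45},{"translation":[0,0,25],"rotation":[0,0,0],"jaw":45},{"translation":[0,0,20],"rotation":[0,0,0],"jaw":45},{"translation":[0,0,15],"rotation":[0,0,0],"jaw":45},{"translation":[0,0,10],"rotation":[0,0,0],"jaw":45},{"translation":[0,0,6],"rotation":[0,0,0],"jaw":45},{"translation":[0,0,0],"rotation":[0,0,0],"jaw":45},{"translation":[0,0,0],"rotation":[0,0,0],"jaw":30},{"translation":[0,0,0],"rotation":[0,0,0],"jaw":22},{"translation":[0,0,0],"rotation":[0,0,0],"jaw":10},{"translation":[0,0,0],"rotation":[0,0,0],"jaw":5},{"translation":[0,0,0],"rotation":[0,0,0],"jaw":5},{"translation":[0,0,0],"rotation":[0,0,0],"jaw":5}]' 40; python3 go.py .625 .1645 .18
python3 - <<'E'
from h import *
grab('side','side2');crop('side2',190,60,140,120,5,'d2')
E
```

```text
time: 3.55
eef_pos: [0.6261, 0.1652, 0.0917]
tcp_rot: [[-0.968, 0.25, 0.002], [0.25, 0.968, 0.0], [-0.002, 0.001, -1.0]]
contact_force: [0.9, 0.5, 6.0]
width: 0.249
t 3.55 p [0.6261 0.1652 0.0917] yawY 75.51334166941044 tilt [0.0022 0.0003] F [0.863  0.5282 6.017 ] w 21.283961744536473 q [  8.1996  12.7072  95.6355   0.0015  71.5272 -67.3141]
tool shift mm [  0.675   -0.8516 -88.3195]
```

View pics/d2.png

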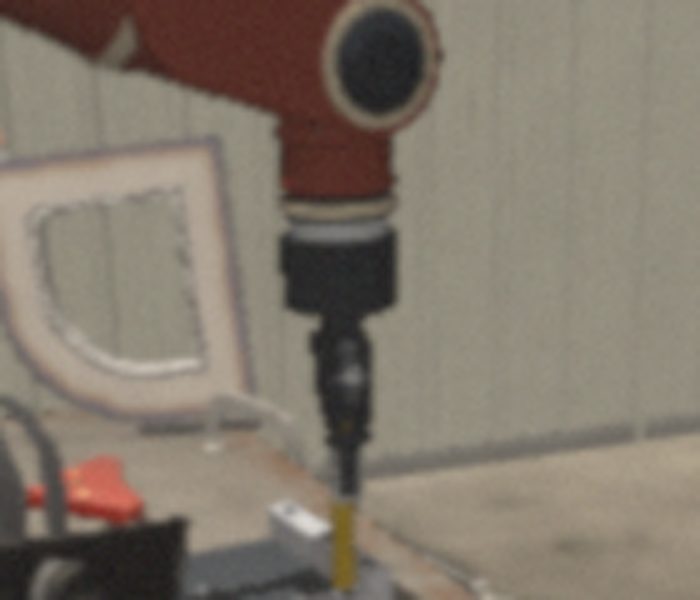

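The marker is held upright between the fingers at crop (345,500). The opening reads a bit wide, so I'll lift a little and check.

```bash
python3 -m crank '[{"translation":[0,0,0],"rotation":[0,0,0],"jaw":5},{"translation":[0,0,0],"rotation":[0,0,0],"jaw":5},{"translation":[0,0,-5],"rotation":[0,0,0],"jaw":5},{"translation":[0,0,-15],"rotation":[0,0,0],"jaw":5},{"translation":[0,0,-25],"rotation":[0,0,0],"jaw":5},{"translation":[0,0,-30],"rotation":[0,0,0],"jaw":5},{"translation":[0,0,-30],"rotation":[0,0,0],"jaw":5},{"translation":[0,0,-20],"rotation":[0,0,0],"jaw":5},{"translation":[0,0,-5],"rotation":[0,0,0],"jaw":5},{"translation":[0,0,0],"rotation":[0,0,0],"jaw":5}]'
python3 - <<'E'
from ov import *
grab('side','side3');s=env.state();p=s['eef_pos']; d=p[2]-.0892
draw('side','side3',[],190,60,140,120,5,'d3',[np.array([p[0],p[1],z]) for z in(p[2],.1415+d,.01+d)])
E
python3 go.py .5965 -.0365 .22
```

```text
time: 4.6
eef_pos: [0.6255, 0.1651, 0.2215]
tcp_rot: [[-0.968, 0.25, 0.002], [0.25, 0.968, 0.0], [-0.002, 0.001, -1.0]]
contact_force: [-1.1, 0.3, -1.2]
width: 0.247
t 4.65 p [0.6248 0.165  0.2197] yawY 75.5158078378412 tilt [-0.0008 -0.0001] F [-0.3507  0.0393 -0.9286] w 20.829466353762886 q [  8.2023   6.2726  90.0805  -0.001   83.6933 -67.3134]
tool shift mm [ -23.0269 -202.1863   -0.2047]
```

View pics/d3.png

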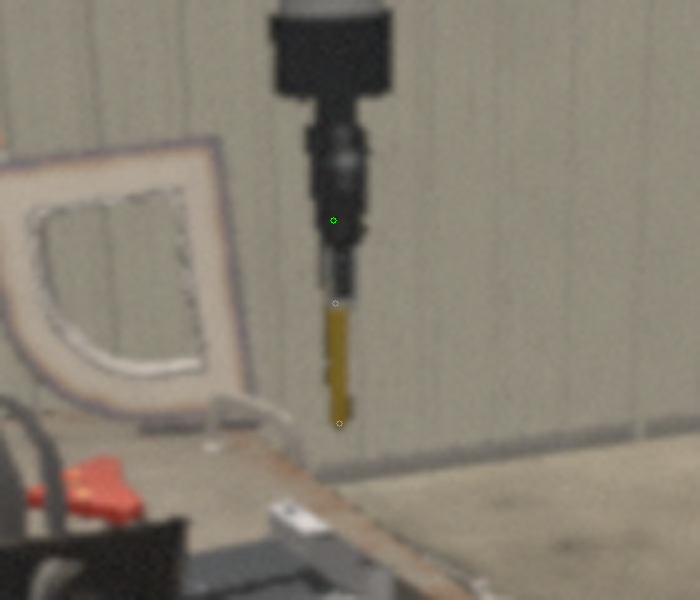

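The marker hangs plumb, with its bottom at the predicted point (340,424). Next I'll move it over the pot.

```bash
python3 -m crank '[{"translation":[-1,-12,0],"rotation":[0,0,0],"jaw":5},{"translation":[-3,-24,0],"rotation":[0,0,0],"jaw":5},{"translation":[-4,-33,0],"rotation":[0,0,0],"jaw":5},{"translation":[-4,-33,0],"rotation":[0,0,0],"jaw":5},{"translation":[-4,-33,0],"rotation":[0,0,0],"jaw":5},{"translation":[-4,-33,0],"rotation":[0,0,0],"jaw":5},{"translation":[-2,-22,0],"rotation":[0,0,0],"jaw":5},{"translation":[-1,-12,0],"rotation":[0,0,0],"jaw":5},{"translation":[0,0,0],"rotation":[0,0,0],"jaw":5},{"translation":[0,0,0],"rotation":[0,0,0],"jaw":5}]'
python3 - <<'E'
from ov import *
grab('side','side4');grab('top','top4');s=env.state();p=s['eef_pos']
draw('side','side4',[],220,80,100,140,4.2,'d4a',[np.array([p[0],p[1],z]) for z in(p[2],p[2]-.079,.08)])
draw('top','top4',[],215,130,90,90,5,'d4b',[np.array([.5965,-.0365,.08])])
a=cv2.imread('pics/d4a.png');b=cv2.imread('pics/d4b.png');h=600
f=lambda i:cv2.copyMakeBorder(i[:h],0,max(0,h-i.shape[0]),0,0,0)
cv2.imwrite('pics/d4.png',np.hstack([f(a)[:,:350],f(b)]))
E
python3 go.py .5965 -.0365 .22
```

```text
time: 5.65
eef_pos: [0.5966, -0.0359, 0.2196]
tcp_rot: [[-0.968, 0.25, -0.001], [0.25, 0.968, 0.001], [0.001, 0.0, -1.0]]
contact_force: [-1.1, -1.0, -0.5]
width: 0.246
t 5.75 p [ 0.5969 -0.0353  0.22  ] yawY 75.58335867400564 tilt [-0.0004  0.0004] F [ 0.2552  0.2777 -1.2782] w 20.782447835083904 q [-10.5232  -0.2015  96.7758   0.0199  83.4539 -86.1089]
tool shift mm [ 0.0774 -1.2494 -0.0015]
```

View pics/d4.png

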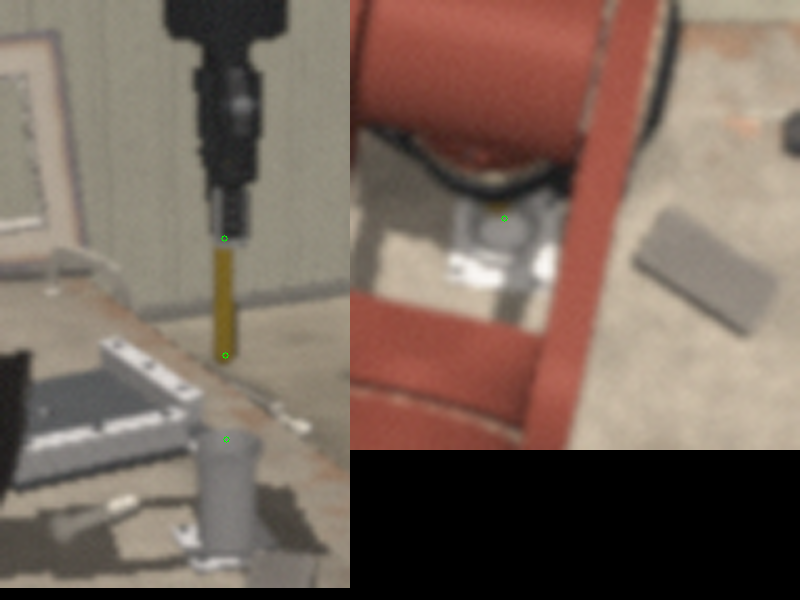

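```bash
python3 -m crank '[{"translation":[0,-1,15],"rotation":[0,0,0],"jaw":5},{"translation":[0,0,20],"rotation":[0,0,0],"jaw":5},{"translation":[0,0,20],"rotation":[0,0,0],"jaw":5},{"translation":[0,0,20],"rotation":[0,0,0],"jaw":5},{"translation":[0,0,15],"rotation":[0,0,0],"jaw":5},{"translation":[0,0,12],"rotation":[0,0,0],"jaw":5},{"translation":[0,0,10],"rotation":[0,0,0],"jaw":5},{"translation":[0,0,8],"rotation":[0,0,0],"jaw":5},{"translation":[0,0,5],"rotation":[0,0,0],"jaw":5},{"translation":[0,0,0],"rotation":[0,0,0],"jaw":5}]'
python3 - <<'E'
from ov import *
grab('side','side5');crop('side5',220,80,140,120,5,'d5')
E
python3 go.py .5965 -.0365 .22
```

```text
time: 6.75
eef_pos: [0.5964, -0.0372, 0.0948]
tcp_rot: [[-0.968, 0.25, -0.001], [0.25, 0.968, 0.0], [0.001, -0.0, -1.0]]
contact_force: [1.1, -0.5, -0.9]
width: 0.248
t 6.8 p [ 0.5968 -0.0373  0.0954] yawY 75.51271179200445 tilt [ 0.0002 -0.    ] F [-0.3442 -0.6133 -0.4993] w 21.505572051035962 q [-10.7044   6.2781 102.4978  -0.0004  71.211  -86.217 ]
tool shift mm [   0.4527    0.7025 -124.5721]
```

View pics/d5.png

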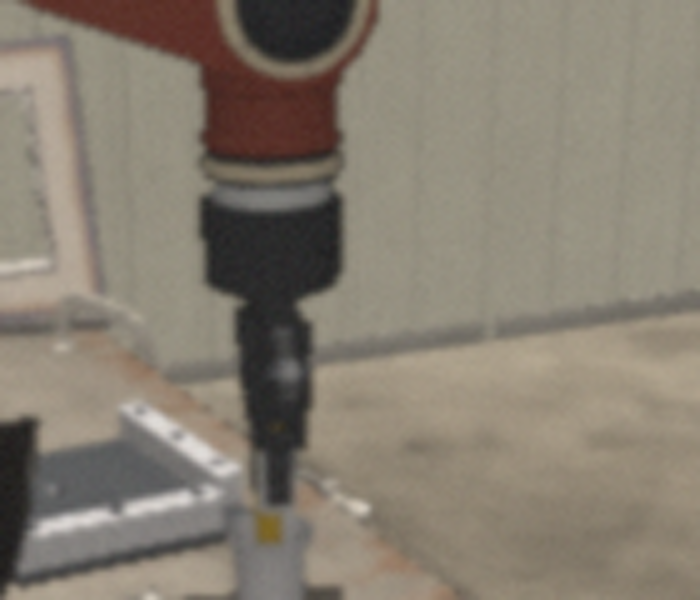

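The marker's lower end is inside the mouth (yellow at (270,528) ends at the near rim) and there is no contact force. I'll release it and go up.

```bash
python3 -m crank '[{"translation":[0,0,1],"rotation":[0,0,0],"jaw":26},{"translation":[0,0,0],"rotation":[0,0,0],"jaw":30},{"translation":[0,0,0],"rotation":[0,0,0],"jaw":45},{"translation":[0,0,0],"rotation":[0,0,0],"jaw":60},{"translation":[0,0,0],"rotation":[0,0,0],"jaw":60},{"translation":[0,0,-10],"rotation":[0,0,0],"jaw":60},{"translation":[0,0,-25],"rotation":[0,0,0],"jaw":60},{"translation":[0,0,-35],"rotation":[0,0,0],"jaw":85},{"translation":[0,0,-35],"rotation":[0,0,0],"jaw":85},{"translation":[0,0,-15],"rotation":[0,0,0],"jaw":85},{"translation":[0,0,-5],"rotation":[0,0,0],"jaw":85},{"translation":[0,0,0],"rotation":[0,0,0],"jaw":85}]'
python3 - <<'E'
from ov import *
grab('side','side6');crop('side6',220,120,100,120,5,'d6')
E
python3 go.py .577 -.164 .22 -32
```

```text
time: 8.0
eef_pos: [0.5966, -0.0372, 0.2192]
tcp_rot: [[-0.968, 0.25, 0.0], [0.25, 0.968, -0.0], [-0.0, 0.0, -1.0]]
contact_force: [-0.1, 1.1, 0.2]
width: 0.997
t 8.05 p [ 0.596  -0.0371  0.2178] yawY 75.51348856169355 tilt [-0.0022  0.0004] F [ 0.5441  0.8077 -0.0335] w 85.02540024770508 q [-10.7024  -0.1622  96.9514  -0.0002  83.3365 -86.2158]
tool shift mm [ -13.3747 -127.5884   -2.2415]
rot z tool -72.48651143830645
```

View pics/d6.png

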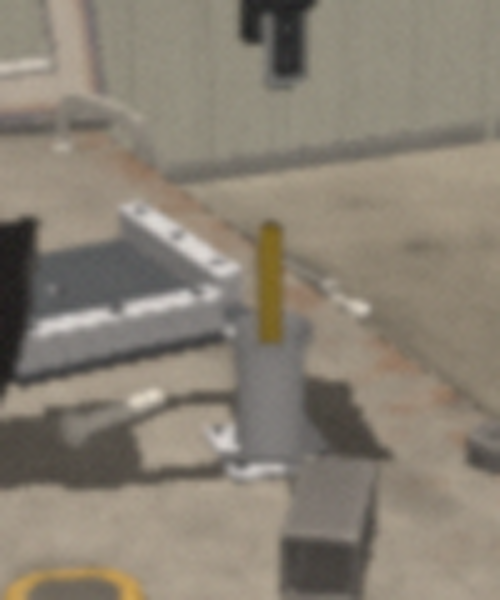

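The marker stands in the pot with its top at (270,225). I'll move over to the tube and turn to yaw −32°.

```bash
python3 -m crank '[{"translation":[-1,-12,0],"rotation":[0,0,0],"jaw":85},{"translation":[-3,-28,0],"rotation":[0,0,0],"jaw":85},{"translation":[-3,-30,0],"rotation":[0,0,0],"jaw":85},{"translation":[-3,-30,0],"rotation":[0,0,0],"jaw":85},{"translation":[-2,-18,0],"rotation":[0,0,0],"jaw":85},{"translation":[-1,-9.6,0],"rotation":[0,0,0],"jaw":85},{"translation":[0,0,0],"rotation":[0,0,8.27],"jaw":85},{"translation":[0,0,0],"rotation":[0,0,8.27],"jaw":85},{"translation":[0,0,0],"rotation":[0,0,8.27],"jaw":85},{"translation":[0,0,0],"rotation":[0,0,8.27],"jaw":85},{"translation":[0,0,0],"rotation":[0,0,8.27],"jaw":85},{"translation":[0,0,0],"rotation":[0,0,8.27],"jaw":85},{"translation":[0,0,0],"rotation":[0,0,8.27],"jaw":85},{"translation":[0,0,0],"rotation":[0,0,8.27],"jaw":85},{"translation":[0,0,0],"rotation":[0,0,8.27],"jaw":85},{"translation":[0,0,0],"rotation":[0,0,8.27],"jaw":85},{"translation":[0,0,0],"rotation":[0,0,8.27],"jaw":85},{"translation":[0,0,0],"rotation":[0,0,8.27],"jaw":85},{"translation":[0,0,0],"rotation":[0,0,8.27],"jaw":85},{"translation":[0,0,0],"rotation":[0,0,0],"jaw":85}]'; python3 go.py .577 -.164 .012 -32;python3 - <<'E'
from ov import *
grab('side','side7');s=env.state()['eef_pos']
draw('side','side7',[],240,120,100,120,5,'d7',[s,np.array([.577,-.164,.04])])
E
```

```text
time: 10.05
eef_pos: [0.5772, -0.1635, 0.2187]
tcp_rot: [[0.529, 0.849, -0.001], [0.849, -0.529, 0.001], [0.0, -0.001, -1.0]]
contact_force: [0.5, 0.5, 0.6]
width: 0.994
t 10.05 p [ 0.5772 -0.1635  0.2187] yawY -31.93551450429026 tilt [-0.0008  0.0007] F [0.5182 0.4848 0.6349] w 84.92858683999 q [-22.9252   0.1357  96.5648   0.0203  83.3599   9.008 ]
tool shift mm [ -0.6132   0.343  206.69  ]
rot z tool 0.06448549570973228
```

View pics/d7.png

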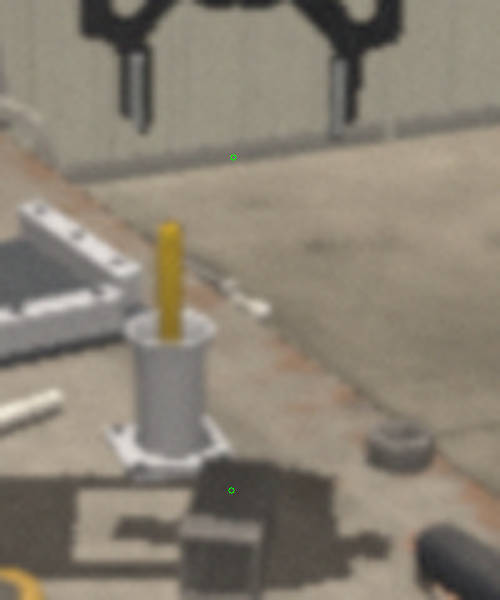

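Fingers straddle the tube, whose predicted top centre (231,490) falls on its top face. The marker is still in the pot, so I'll descend and grip.

```bash
python3 -m crank '[{"translation":[0,0,20],"rotation":[0,0,0],"jaw":85},{"translation":[0,0,35],"rotation":[0,0,0],"jaw":85},{"translation":[0,0,40],"rotation":[0,0,0],"jaw":85},{"translation":[0,0,35],"rotation":[0,0,0],"jaw":85},{"translation":[0,0,28],"rotation":[0,0,0],"jaw":85},{"translation":[0,0,20],"rotation":[0,0,0],"jaw":85},{"translation":[0,0,14],"rotation":[0,0,0],"jaw":85},{"translation":[0,0,8],"rotation":[0,0,0],"jaw":85},{"translation":[0,0,5],"rotation":[0,0,0],"jaw":85},{"translation":[0,0,0],"rotation":[0,0,0],"jaw":85}]'; python3 go.py .577 -.164 .012 -32
```

```text
time: 11.1
eef_pos: [0.5775, -0.1641, 0.0144]
tcp_rot: [[0.529, 0.848, 0.0], [0.848, -0.529, -0.0], [0.0, 0.0, -1.0]]
contact_force: [0.6, -1.0, -0.3]
width: 0.997
t 11.1 p [ 0.5775 -0.1641  0.0144] yawY -31.961466089870306 tilt [ 0.0002 -0.0001] F [ 0.6109 -1.0248 -0.3359] w 85.1322304942271 q [-22.9587  12.7563 103.9895   0.0005  63.2414   9.0025]
tool shift mm [-0.2232 -0.5002  2.4386]
rot z tool 0.038533910129700644
```

```bash
python3 -m crank '[{"translation":[0,0,2],"rotation":[0,0,0],"jaw":60},{"translation":[0,0,0],"rotation":[0,0,0],"jaw":48},{"translation":[0,0,0],"rotation":[0,0,0],"jaw":40},{"translation":[0,0,0],"rotation":[0,0,0],"jaw":30},{"translation":[0,0,0],"rotation":[0,0,0],"jaw":25},{"translation":[0,0,0],"rotation":[0,0,0],"jaw":25},{"translation":[0,0,0],"rotation":[0,0,0],"jaw":25}]' 60; python3 go.py .577 -.164 .012 -32
```

```text
time: 11.8
eef_pos: [0.578, -0.1643, 0.0132]
tcp_rot: [[0.53, 0.848, 0.001], [0.848, -0.53, -0.0], [0.0, 0.001, -1.0]]
contact_force: [-1.5, -0.2, 6.1]
width: 0.457
t 11.8 p [ 0.578  -0.1643  0.0132] yawY -31.991316368849603 tilt [ 0.0012 -0.0005] F [-1.5239 -0.1599  6.1297] w 39.0298925570942 q [-22.9606  12.8815 103.9843   0.0032  63.0581   9.0292]
tool shift mm [-0.2889 -0.9612  1.1812]
rot z tool 0.00868363115040438
```

```bash
python3 -m crank '[{"translation":[0,0,-5],"rotation":[0,0,0],"jaw":25},{"translation":[0,0,-15],"rotation":[0,0,0],"jaw":25},{"translation":[0,0,-30],"rotation":[0,0,0],"jaw":25},{"translation":[0,0,-40],"rotation":[0,0,0],"jaw":25},{"translation":[0,0,-40],"rotation":[0,0,0],"jaw":25},{"translation":[0,0,-40],"rotation":[0,0,0],"jaw":25},{"translation":[0,0,-25],"rotation":[0,0,0],"jaw":25},{"translation":[0,0,-12],"rotation":[0,0,0],"jaw":25},{"translation":[0,0,0],"rotation":[0,0,0],"jaw":25},{"translation":[0,0,0],"rotation":[0,0,0],"jaw":25}]'
python3 - <<'E'
from ov import *
grab('side','side8');s=env.state();p=s['eef_pos'];R=s['tcp_rot']
b=[box((40,85,40),(p[0],p[1],np.radians(-32)),p[2]-.0132)]
draw('side','side8',b,240,90,120,120,5,'d8',[p])
E
python3 go.py .577 -.164 .22 -32
```

```text
time: 12.8
eef_pos: [0.5764, -0.1637, 0.2174]
tcp_rot: [[0.53, 0.848, -0.003], [0.848, -0.53, 0.001], [-0.001, -0.003, -1.0]]
contact_force: [-0.5, 0.3, -4.4]
width: 0.458
t 12.85 p [ 0.5761 -0.1635  0.2166] yawY -31.99625814333923 tilt [-0.004   0.0017] F [-0.7006 -0.6112 -3.664 ] w 38.692293732919595 q [-22.963    0.1969  96.7089   0.0001  83.3426   9.0332]
tool shift mm [ 0.0657  1.0244 -3.4428]
rot z tool 0.0037418566607669845
```

View pics/d8.png

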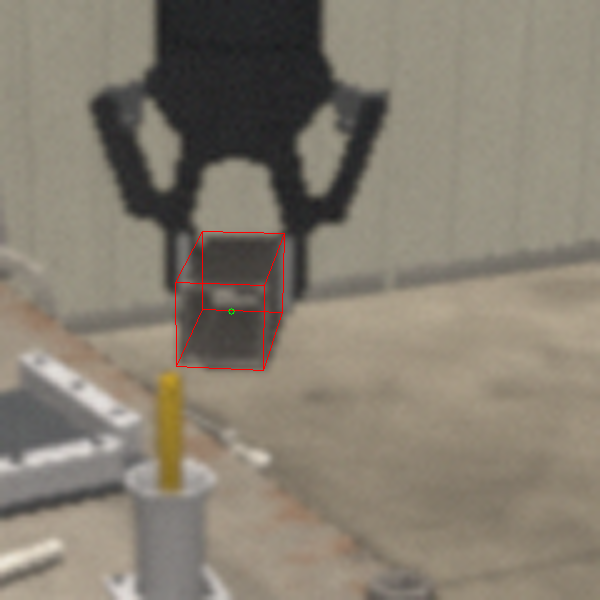

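The tube is held level and the model outline fits it. Now I'll carry it over the pot with about 60 mm of clearance to the fixture.

```bash
python3 go.py .5876 .19 .22 5.6
```

```text
t 12.85 p [ 0.5761 -0.1635  0.2166] yawY -31.99625814333923 tilt [-0.004   0.0017] F [-0.7006 -0.6112 -3.664 ] w 38.692293732919595 q [-22.963    0.1969  96.7089   0.0001  83.3426   9.0332]
tool shift mm [ 305.904  -177.5561   -2.886 ]
rot z tool -37.59625814333923
```

```bash
python3 -m crank '[{"translation":[6,-3.5,0],"rotation":[0,0,0],"jaw":25},{"translation":[16,-9,0],"rotation":[0,0,0],"jaw":25},{"translation":[26,-15,0],"rotation":[0,0,0],"jaw":25},{"translation":[30,-17.5,0],"rotation":[0,0,0],"jaw":25},{"translation":[30,-17.5,0],"rotation":[0,0,0],"jaw":25},{"translation":[30,-17.5,0],"rotation":[0,0,0],"jaw":25},{"translation":[30,-17.5,0],"rotation":[0,0,0],"jaw":25},{"translation":[30,-17.5,0],"rotation":[0,0,0],"jaw":25},{"translation":[30,-17.5,0],"rotation":[0,0,0],"jaw":25},{"translation":[30,-17.5,0],"rotation":[0,0,0],"jaw":25},{"translation":[26,-15,0],"rotation":[0,0,0],"jaw":25},{"translation":[16,-9,0],"rotation":[0,0,0],"jaw":25},{"translation":[6,-3.5,0],"rotation":[0,0,0],"jaw":25},{"translation":[0,0,0],"rotation":[0,0,-7.6],"jaw":25},{"translation":[0,0,0],"rotation":[0,0,-8],"jaw":25},{"translation":[0,0,0],"rotation":[0,0,-8],"jaw":25},{"translation":[0,0,0],"rotation":[0,0,-8],"jaw":25},{"translation":[0,0,0],"rotation":[0,0,-6],"jaw":25},{"translation":[0,0,0],"rotation":[0,0,0],"jaw":25}]';  python3 go.py .5876 .19 .024 5.6
```

```text
time: 14.75
eef_pos: [0.5888, 0.1888, 0.219]
tcp_rot: [[-0.096, 0.995, -0.001], [0.995, 0.096, -0.001], [-0.001, -0.001, -1.0]]
contact_force: [-0.2, -0.5, -2.9]
width: 0.458
t 14.75 p [0.5888 0.1888 0.219 ] yawY 5.52888505738283 tilt [-0.0005 -0.0006] F [-0.248  -0.4704 -2.9314] w 39.12617950584914 q [10.8939  2.5906 94.035  -0.0273 83.4095  5.3681]
tool shift mm [  1.4638  -0.9893 195.033 ]
rot z tool -0.07111494261717155
```

```bash
python3 -m crank '[{"translation":[1.4,-1,15],"rotation":[0,0,0],"jaw":25},{"translation":[0,0,30],"rotation":[0,0,0],"jaw":25},{"translation":[0,0,35],"rotation":[0,0,0],"jaw":25},{"translation":[0,0,30],"rotation":[0,0,0],"jaw":25},{"translation":[0,0,25],"rotation":[0,0,0],"jaw":25},{"translation":[0,0,20],"rotation":[0,0,0],"jaw":25},{"translation":[0,0,10],"rotation":[0,0,0],"jaw":25},{"translation":[0,0,0],"rotation":[0,0,0],"jaw":25},{"translation":[0,0,0],"rotation":[0,0,0],"jaw":25}]'
python3 - <<'E'
from ov import *
grab('side','side9');s=env.state();p=s['eef_pos'];q=(p[0],p[1],np.radians(5.6))
C=np.array([.6404,.1434,0]);f=lambda x,y,z:C+rz(q[2])@(np.array([x,y,z])/1e3)
def bx(x0,x1,y0,y1,z0,z1):
    c=f((x0+x1)/2,(y0+y1)/2,0); return box((x1-x0,y1-y0,z1-z0),(c[0],c[1],q[2]),z0/1e3)
b=[box((40,85,40),q,p[2]-.0132),bx(0,20,15,180,10,35),bx(-160,-12,-20,0,10,35)]
draw('side','side9',b,200,110,110,100,7,'d9')
E
python3 go.py .5876 .19 .024 5.6
```

```text
time: 15.65
eef_pos: [0.5882, 0.1909, 0.0548]
tcp_rot: [[-0.097, 0.995, 0.001], [0.995, 0.097, 0.0], [0.0, 0.001, -1.0]]
contact_force: [0.3, 0.7, -3.6]
width: 0.462
t 15.7 p [0.5888 0.191  0.0557] yawY 5.575858965117922 tilt [0.0023 0.0004] F [-0.1655 -0.022  -2.1824] w 38.98587632497395 q [ 11.089   11.6622 100.6891   0.0002  67.5159   5.5131]
tool shift mm [-0.8973 -1.3467 31.6496]
rot z tool -0.02414103488207786
```

View pics/d9.png

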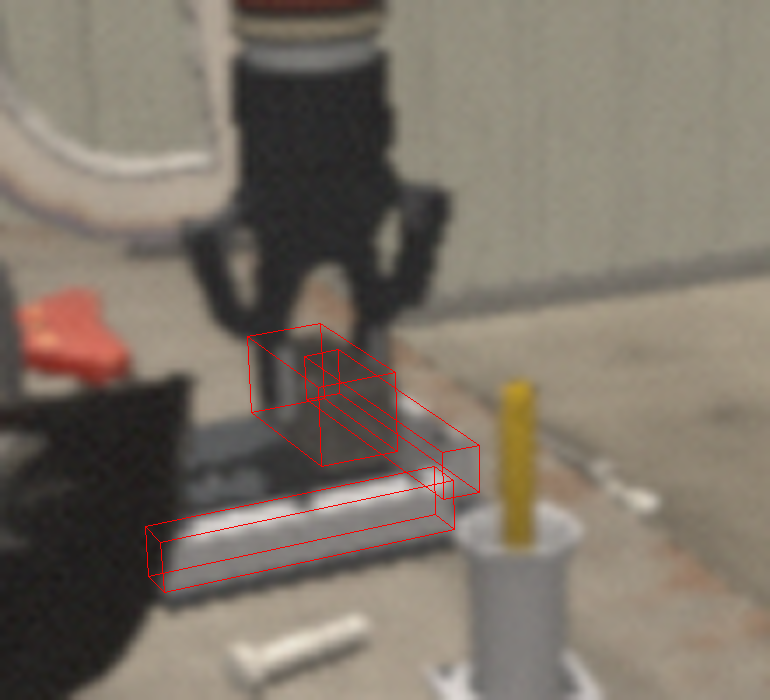

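```bash
python3 -m crank '[{"translation":[0,-1,8],"rotation":[0,0,0],"jaw":25},{"translation":[0,0,8],"rotation":[0,0,0],"jaw":25},{"translation":[0,0,7],"rotation":[0,0,0],"jaw":25},{"translation":[0,0,4],"rotation":[0,0,0],"jaw":25},{"translation":[0,0,3],"rotation":[0,0,0],"jaw":25},{"translation":[0,0,1.5],"rotation":[0,0,0],"jaw":25},{"translation":[0,0,0],"rotation":[0,0,0],"jaw":25}]';python3 go.py .5876 .19 .022 5.6
```

```text
time: 16.4
eef_pos: [0.5871, 0.1908, 0.0232]
tcp_rot: [[-0.098, 0.995, 0.0], [0.995, 0.098, 0.0], [0.0, 0.0, -1.0]]
contact_force: [0.4, -0.3, -1.5]
width: 0.458
t 16.4 p [0.5871 0.1908 0.0232] yawY 5.6079144186093455 tilt [0.0004 0.0001] F [ 0.4491 -0.2796 -1.5139] w 39.07892334761003 q [ 11.1041  14.0399 101.4663   0.0007  64.4683   5.4959]
tool shift mm [-0.8873  0.4612  1.1617]
rot z tool 0.00791441860934583
```

```bash
python3 -m crank '[{"translation":[0,0,1],"rotation":[0,0,0],"jaw":40},{"translation":[0,0,0],"rotation":[0,0,0],"jaw":44},{"translation":[0,0,0],"rotation":[0,0,0],"jaw":48},{"translation":[0,0,0],"rotation":[0,0,0],"jaw":48},{"translation":[0,0,-8],"rotation":[0,0,0],"jaw":48},{"translation":[0,0,-20],"rotation":[0,0,0],"jaw":48},{"translation":[0,0,-25],"rotation":[0,0,0],"jaw":48},{"translation":[0,0,-20],"rotation":[0,0,0],"jaw":20},{"translation":[0,-25,0],"rotation":[0,0,0],"jaw":0},{"translation":[0,-25,0],"rotation":[0,0,0],"jaw":0},{"translation":[0,-8,0],"rotation":[0,0,0],"jaw":0},{"translation":[0,0,0],"rotation":[0,0,0],"jaw":0},{"translation":[0,0,0],"rotation":[0,0,0],"jaw":0}]'
python3 - <<'E'
from ov import *
grab('side','side10');crop('side10',200,110,110,100,7,'d10'); grab('top','top10');crop('top10',110,130,110,100,7,'e10')
E
python3 go.py
```

```text
time: 17.7
eef_pos: [0.5299, 0.1852, 0.0953]
tcp_rot: [[-0.098, 0.995, 0.001], [0.995, 0.098, 0.0], [0.0, 0.001, -1.0]]
contact_force: [0.5, 0.6, -0.4]
width: -0.002
t 17.8 p [0.5301 0.1851 0.0952] yawY 5.59593161614098 tilt [0.001  0.0001] F [-0.6681  1.1224  0.4913] w -0.14640650906347166 q [ 11.6589   1.4846 107.5711  -0.0052  70.8862   6.0646]
```

View pics/d10.png

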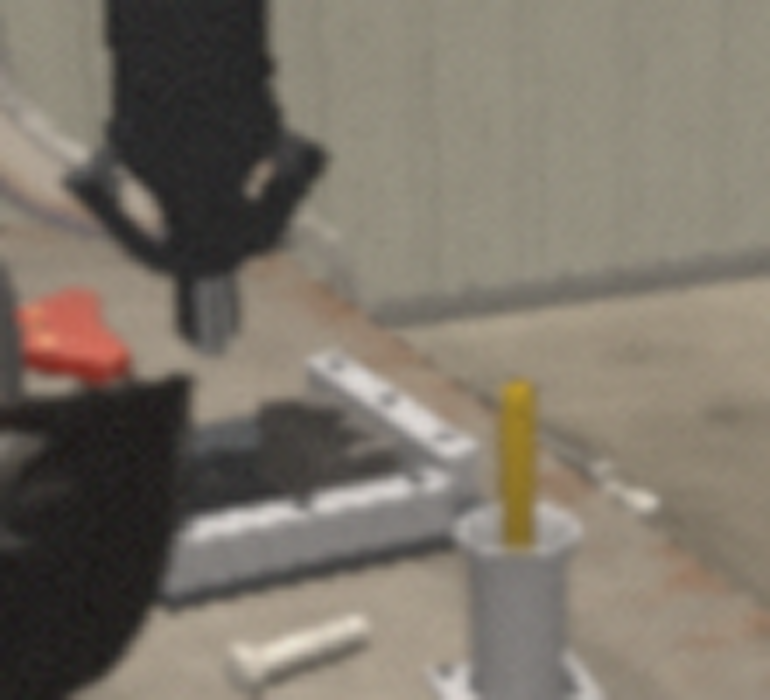

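View pics/e10.png

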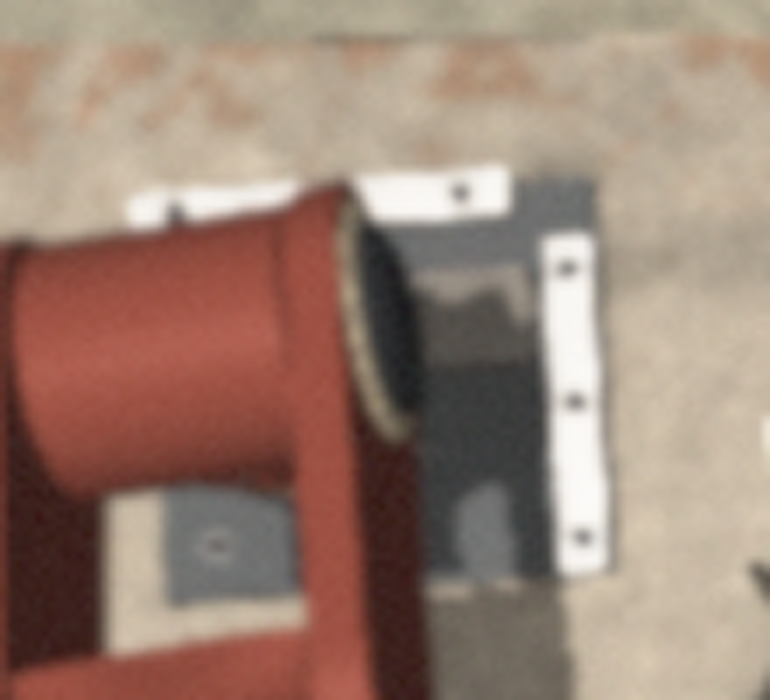

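Tube lies on the plate parallel to the fences: far gap about 22 mm (crop rows 215–268), right gap about 6 mm (cols 530–545). I'll lower the closed fingers behind it and push toward the far fence.

```bash
python3 -m crank '[{"translation":[0,0,15],"rotation":[0,0,0],"jaw":0},{"translation":[0,0,25],"rotation":[0,0,0],"jaw":0},{"translation":[0,0,20],"rotation":[0,0,0],"jaw":0},{"translation":[0,0,10],"rotation":[0,0,0],"jaw":0},{"translation":[0,0,3],"rotation":[0,0,0],"jaw":0},{"translation":[0,5,0],"rotation":[0,0,0],"jaw":0},{"translation":[0,5,0],"rotation":[0,0,0],"jaw":0},{"translation":[0,4,0],"rotation":[0,0,0],"jaw":0},{"translation":[0,3,0],"rotation":[0,0,0],"jaw":0},{"translation":[0,3,0],"rotation":[0,0,0],"jaw":0}]';python3 go.py; python3 -m crank '[{"translation":[0,2,0],"rotation":[0,0,0],"jaw":0},{"translation":[0,2,0],"rotation":[0,0,0],"jaw":0},{"translation":[0,2,0],"rotation":[0,0,0],"jaw":0},{"translation":[0,2,0],"rotation":[0,0,0],"jaw":0},{"translation":[0,2,0],"rotation":[0,0,0],"jaw":0},{"translation":[0,2,0],"rotation":[0,0,0],"jaw":0}]';python3 go.py
```

```text
time: 18.8
eef_pos: [0.5498, 0.1871, 0.0224]
tcp_rot: [[-0.098, 0.995, 0.001], [0.995, 0.098, 0.0], [0.0, 0.001, -1.0]]
contact_force: [-0.4, -0.7, 0.0]
width: 0.005
t 18.8 p [0.5498 0.1871 0.0224] yawY 5.603164154414878 tilt [0.0011 0.0002] F [-0.3642 -0.7083  0.0393] w 0.4018187817244402 q [ 11.4581   9.663  106.6814  -0.0011  63.5915   5.8554]
time: 19.4
eef_pos: [0.5608, 0.1882, 0.0217]
tcp_rot: [[-0.098, 0.995, -0.001], [0.995, 0.098, -0.0], [-0.0, -0.001, -1.0]]
contact_force: [-2.0, 0.1, 0.4]
width: -0.0
t 19.4 p [0.5608 0.1882 0.0217] yawY 5.60802233651144 tilt [-0.0006 -0.0001] F [-2.0194  0.1094  0.352 ] w -0.03506807464031306 q [ 11.3441  11.103  105.1112   0.0029  63.8201   5.7348]
```

```bash
python3 -m crank '[{"translation":[0,2,0],"rotation":[0,0,0],"jaw":0},{"translation":[0,2,0],"rotation":[0,0,0],"jaw":0},{"translation":[0,2,0],"rotation":[0,0,0],"jaw":0},{"translation":[0,2,0],"rotation":[0,0,0],"jaw":0},{"translation":[0,2,0],"rotation":[0,0,0],"jaw":0},{"translation":[0,2,0],"rotation":[0,0,0],"jaw":0},{"translation":[0,2,0],"rotation":[0,0,0],"jaw":0}]';python3 go.py; python3 -m crank '[{"translation":[0,1,0],"rotation":[0,0,0],"jaw":0},{"translation":[0,1,0],"rotation":[0,0,0],"jaw":0}]'|egrep 'eef|force';python3 -m crank '[{"translation":[0,1,0],"rotation":[0,0,0],"jaw":0}]'|egrep 'eef|force'
```

```text
time: 20.1
eef_pos: [0.575, 0.1896, 0.0218]
tcp_rot: [[-0.098, 0.995, -0.0], [0.995, 0.098, -0.0], [-0.0, -0.0, -1.0]]
contact_force: [-0.8, -0.1, 0.2]
width: -0.005
t 20.1 p [0.575  0.1896 0.0218] yawY 5.606710886942311 tilt [-0. -0.] F [-0.8322 -0.1438  0.1579] w -0.4079232898801389 q [ 11.2101  12.7546 103.1588  -0.0006  64.0875   5.6036]
eef_pos: [0.5769, 0.1898, 0.0218]
contact_force: [-2.5, 0.4, -0.5]
eef_pos: [0.5779, 0.1899, 0.0218]
contact_force: [-1.8, -0.5, -0.2]
```

```bash
python3 -m crank '[{"translation":[0,1,0],"rotation":[0,0,0],"jaw":0},{"translation":[0,1,0],"rotation":[0,0,0],"jaw":0}]'|egrep 'eef|force';python3 -m crank '[{"translation":[0,1,0],"rotation":[0,0,0],"jaw":0}]'|egrep 'eef|force';python3 -m crank '[{"translation":[0,1,0],"rotation":[0,0,0],"jaw":0}]'|egrep 'eef|force'
```

```text
eef_pos: [0.5798, 0.19, 0.0218]
contact_force: [-3.7, -1.9, 1.0]
eef_pos: [0.5801, 0.1898, 0.0216]
contact_force: [-7.3, -2.1, 5.1]
eef_pos: [0.5801, 0.1898, 0.0216]
contact_force: [-11.0, -3.1, 7.8]
```

Force climbed to 11 N where the geometry predicts the far fence. I'll back off, go up and over to the tube's left end, then push toward the right-hand fence.

```bash
python3 -m crank '[{"translation":[0,-3,0],"rotation":[0,0,0],"jaw":0},{"translation":[0,-7,0],"rotation":[0,0,0],"jaw":0},{"translation":[0,0,-15],"rotation":[0,0,0],"jaw":0},{"translation":[0,0,-25],"rotation":[0,0,0],"jaw":0},{"translation":[0,0,-20],"rotation":[0,0,0],"jaw":0},{"translation":[14,9,0],"rotation":[0,0,0],"jaw":0},{"translation":[24,16,0],"rotation":[0,0,0],"jaw":0},{"translation":[20,14,0],"rotation":[0,0,0],"jaw":0},{"translation":[8,5,0],"rotation":[0,0,0],"jaw":0},{"translation":[0,0,15],"rotation":[0,0,0],"jaw":0},{"translation":[0,0,25],"rotation":[0,0,0],"jaw":0},{"translation":[0,0,15],"rotation":[0,0,0],"jaw":0},{"translation":[0,0,4],"rotation":[0,0,0],"jaw":0},{"translation":[0,0,0],"rotation":[0,0,0],"jaw":0}]';python3 - <<'E'
from ov import *
grab('side','side11');crop('side11',200,110,110,100,7,'d11'); grab('top','top11');crop('top11',110,130,110,100,7,'e11')
E
python3 go.py
```

```text
time: 22.2
eef_pos: [0.6081, 0.2585, 0.0212]
tcp_rot: [[-0.097, 0.995, -0.003], [0.995, 0.097, -0.001], [-0.001, -0.003, -1.0]]
contact_force: [-0.2, 0.5, -0.3]
width: 0.002
t 22.3 p [0.6098 0.2591 0.0236] yawY 5.584793040374439 tilt [0.0012 0.0003] F [-0.7531 -0.625  -0.5941] w -0.08809747897845158 q [16.5952 19.3078 94.8965 -0.0022 65.7271 11.0113]
```

View pics/d11.png

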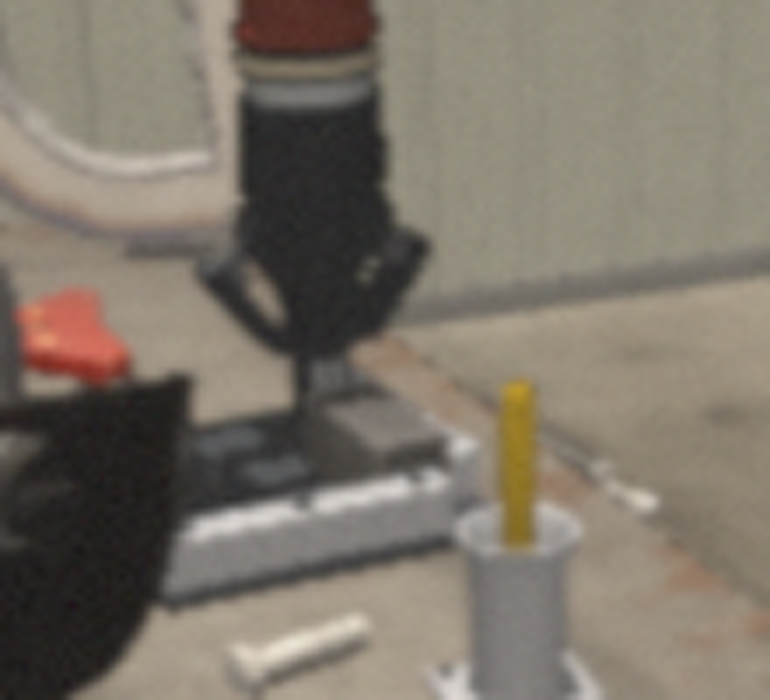

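View pics/e11.png

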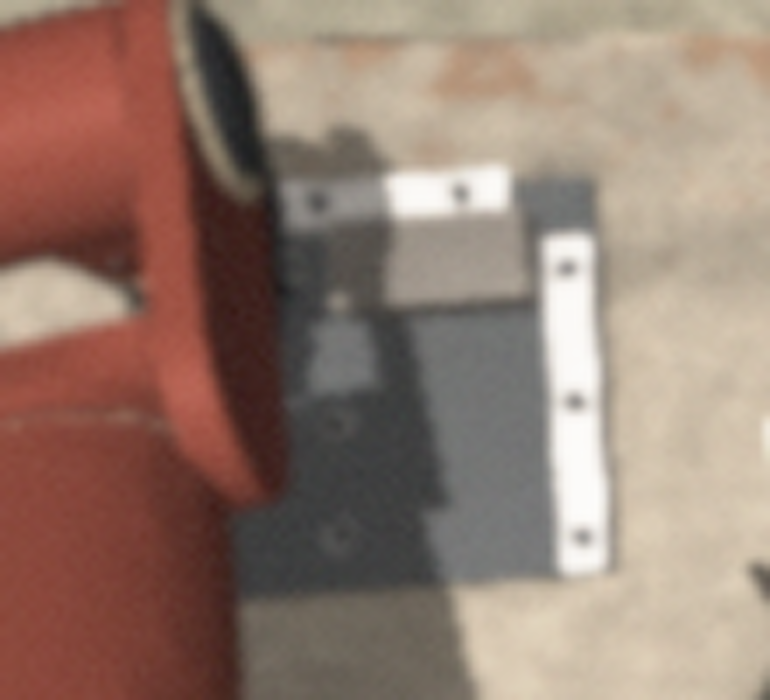

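Tube is flush along the far fence (rows 213/305), and its right end (col 528) is still short of the right fence (col 542). Pushing now.

```bash
python3 -m crank '[{"translation":[-4,0,1],"rotation":[0,0,0],"jaw":0},{"translation":[-3,0,0],"rotation":[0,0,0],"jaw":0},{"translation":[-2,0,0],"rotation":[0,0,0],"jaw":0},{"translation":[-2,0,0],"rotation":[0,0,0],"jaw":0}]'|egrep 'eef|force'; python3 -m crank '[{"translation":[-2,0,0],"rotation":[0,0,0],"jaw":0},{"translation":[-2,0,0],"rotation":[0,0,0],"jaw":0}]'|egrep 'eef|force';python3 -m crank '[{"translation":[-1,0,0],"rotation":[0,0,0],"jaw":0},{"translation":[-1,0,0],"rotation":[0,0,0],"jaw":0}]'|egrep 'eef|force'
```

```text
eef_pos: [0.6105, 0.2481, 0.0222]
contact_force: [0.1, 0.5, -0.1]
eef_pos: [0.6107, 0.2441, 0.0218]
contact_force: [-0.3, 0.4, -0.9]
eef_pos: [0.6108, 0.2426, 0.0218]
contact_force: [0.1, 1.3, 0.1]
```

```bash
python3 -m crank '[{"translation":[-1,0,0],"rotation":[0,0,0],"jaw":0},{"translation":[-1,0,0],"rotation":[0,0,0],"jaw":0}]'|egrep 'eef|force'; python3 -m crank '[{"translation":[-1,0,0],"rotation":[0,0,0],"jaw":0},{"translation":[-1,0,0],"rotation":[0,0,0],"jaw":0}]'|egrep 'eef|force';python3 -m crank '[{"translation":[-1,0,0],"rotation":[0,0,0],"jaw":0}]'|egrep 'eef|force';python3 -m crank '[{"translation":[-1,0,0],"rotation":[0,0,0],"jaw":0}]'|egrep 'eef|force'
```

```text
eef_pos: [0.611, 0.2405, 0.0218]
contact_force: [0.3, 1.9, 0.9]
eef_pos: [0.6112, 0.2384, 0.0218]
contact_force: [0.5, 1.0, -0.0]
eef_pos: [0.6113, 0.2373, 0.0218]
contact_force: [-1.1, 2.0, -0.5]
eef_pos: [0.6113, 0.2373, 0.0219]
contact_force: [-1.8, 7.1, -0.3]
```

```bash
python3 -m crank '[{"translation":[-1,0,0],"rotation":[0,0,0],"jaw":0}]'|egrep 'eef|force';python3 -m crank '[{"translation":[3,0,0],"rotation":[0,0,0],"jaw":0},{"translation":[8,0,0],"rotation":[0,0,0],"jaw":0},{"translation":[0,0,-15],"rotation":[0,0,0],"jaw":0},{"translation":[0,0,-25],"rotation":[0,0,0],"jaw":0},{"translation":[0,0,-20],"rotation":[0,0,0],"jaw":0},{"translation":[-12,-13,0],"rotation":[0,0,0],"jaw":0},{"translation":[-24,-25,0],"rotation":[0,0,0],"jaw":0},{"translation":[-20,-14,0],"rotation":[0,0,0],"jaw":0},{"translation":[-8,-6,0],"rotation":[0,0,0],"jaw":0},{"translation":[0,0,15],"rotation":[0,0,0],"jaw":0},{"translation":[0,0,25],"rotation":[0,0,0],"jaw":0},{"translation":[0,0,15],"rotation":[0,0,0],"jaw":0},{"translation":[0,0,4],"rotation":[0,0,0],"jaw":0},{"translation":[0,0,0],"rotation":[0,0,0],"jaw":0}]'; python3 go.py
```

```text
eef_pos: [0.6113, 0.2372, 0.022]
contact_force: [-1.7, 10.5, 0.4]
time: 25.2
eef_pos: [0.5585, 0.1772, 0.0215]
tcp_rot: [[-0.098, 0.995, -0.002], [0.995, 0.098, -0.0], [-0.0, -0.002, -1.0]]
contact_force: [-0.8, -0.1, 0.4]
width: 0.003
t 25.2 p [0.5585 0.1772 0.0215] yawY 5.629668232227944 tilt [-0.0021 -0.0004] F [-0.787  -0.0808  0.4022] w 0.2795405107156964 q [ 10.3288  10.4898 105.8333   0.0016  63.8009   4.6984]
```

```bash
python3 -m crank '[{"translation":[0,4,0],"rotation":[0,0,0],"jaw":0},{"translation":[0,5,0],"rotation":[0,0,0],"jaw":0},{"translation":[0,4,0],"rotation":[0,0,0],"jaw":0},{"translation":[0,3,0],"rotation":[0,0,0],"jaw":0},{"translation":[0,2,0],"rotation":[0,0,0],"jaw":0},{"translation":[0,2,0],"rotation":[0,0,0],"jaw":0},{"translation":[0,1,0],"rotation":[0,0,0],"jaw":0}]'|egrep 'eef|force';python3 -m crank '[{"translation":[0,1,0],"rotation":[0,0,0],"jaw":0}]'|egrep 'eef|force';python3 -m crank '[{"translation":[0,1,0],"rotation":[0,0,0],"jaw":0}]'|egrep 'eef|force';python3 -m crank '[{"translation":[0,1,0],"rotation":[0,0,0],"jaw":0}]'|egrep 'eef|force'
```

```text
eef_pos: [0.5801, 0.179, 0.0228]
contact_force: [-0.3, 0.2, -0.2]
eef_pos: [0.5809, 0.1791, 0.0227]
contact_force: [-0.4, -0.1, -0.7]
eef_pos: [0.5811, 0.179, 0.0227]
contact_force: [-3.6, -1.5, 4.0]
eef_pos: [0.5812, 0.179, 0.0227]
contact_force: [-9.8, -1.6, 7.2]
```

It reached contact at the same plane as before, so the tube stayed flush. I'll back off, clear the view and check.

```bash
python3 -m crank '[{"translation":[0,-3,0],"rotation":[0,0,0],"jaw":0},{"translation":[0,-12,0],"rotation":[0,0,0],"jaw":0},{"translation":[0,0,-20],"rotation":[0,0,0],"jaw":0},{"translation":[0,0,-40],"rotation":[0,0,0],"jaw":0},{"translation":[0,0,-45],"rotation":[0,0,0],"jaw":0},{"translation":[0,0,-45],"rotation":[0,0,0],"jaw":0},{"translation":[0,0,-40],"rotation":[0,0,0],"jaw":0},{"translation":[25,-10,0],"rotation":[0,0,0],"jaw":0},{"translation":[45,-10,0],"rotation":[0,0,0],"jaw":0},{"translation":[45,-10,0],"rotation":[0,0,0],"jaw":0},{"translation":[45,-10,0],"rotation":[0,0,0],"jaw":0},{"translation":[45,-10,0],"rotation":[0,0,0],"jaw":0},{"translation":[45,-10,0],"rotation":[0,0,0],"jaw":0},{"translation":[25,-5,0],"rotation":[0,0,0],"jaw":0},{"translation":[0,0,0],"rotation":[0,0,0],"jaw":0}]';python3 - <<'E'
from ov import *
grab('side','side12');grab('top','top12');
C=np.array([.6404,.1434,0]);a=np.radians(5.6)
def bx(x0,x1,y0,y1,z0,z1):
    c=C+rz(a)@(np.array([(x0+x1)/2,(y0+y1)/2,0])/1e3); return box((x1-x0,y1-y0,z1-z0),(c[0],c[1],a),z0/1e3)
b=[bx(-40,0,0,85,10,50)]
draw('side','side12',b,215,120,90,90,8,'d12')
crop('top12',120,145,80,75,8,'e12')
crop('top12',60,130,320,140,2.4,'f12')
E
```

```text
time: 27.7
eef_pos: [0.4742, 0.4478, 0.2124]
tcp_rot: [[-0.102, 0.995, -0.0], [0.995, 0.102, 0.001], [0.001, -0.0, -1.0]]
contact_force: [-0.6, -0.3, -0.5]
width: -0.0
```

View pics/d12.png

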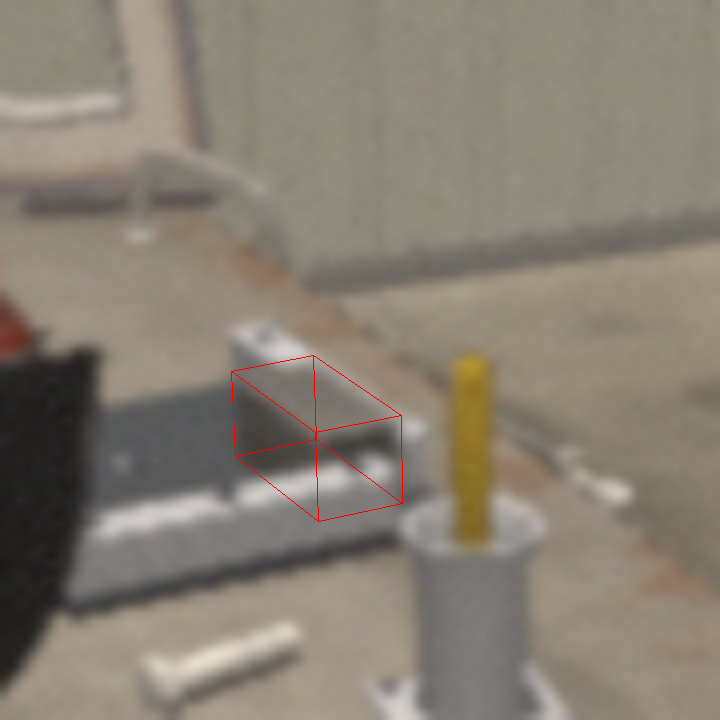

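View pics/e12.png

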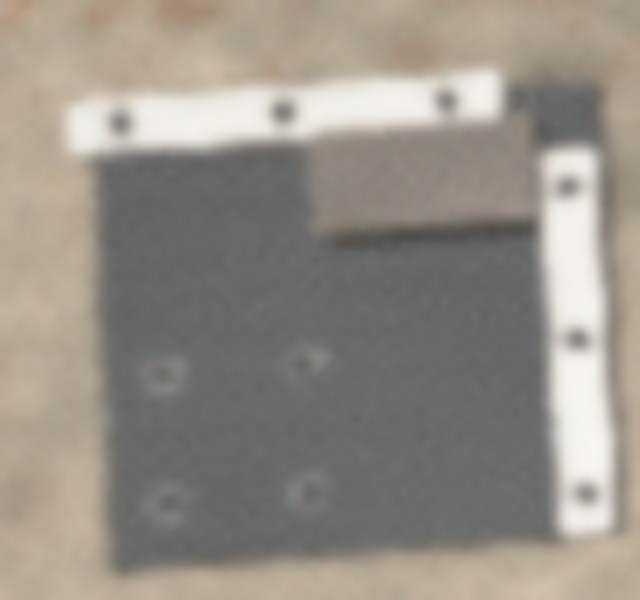

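View pics/f12.png

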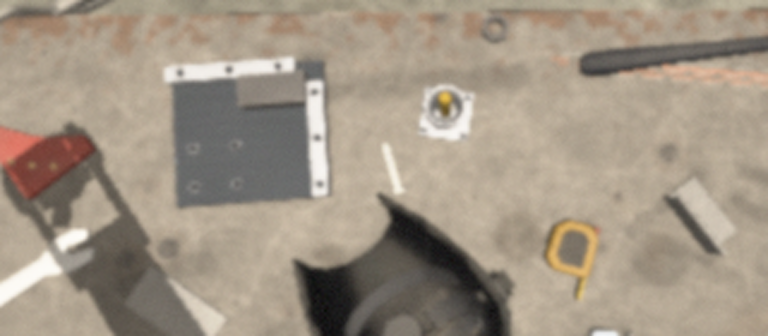

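```bash
python3 go.py; python3 -c "
from rig import env
print(env.close_job())"
```

```text
t 27.8 p [0.4758 0.4451 0.2124] yawY 5.672161521704913 tilt [-0.     -0.0006] F [ 0.2524 -0.4381 -0.7902] w 0.12215050766196521 q [36.5649  7.2274 89.7499 -0.0285 83.0464 30.8962]
the job is handed in; nothing more can be done
None
```

The paint marker now stands end-down in the pot, and the tube lies flat on the plate, pushed home into the fixture corner. I handed the job in at 27.8 s, with the arm clear of everything.

**How it was done:** I lifted the marker out and stood it in the pot. Then I set the tube down near the corner and pushed it home with closed fingers: far fence, right-hand fence, then far fence again.

**Last checks:**
- **Fence contact:** Every push stopped on a firm rise to about 10–11 N, within about 1 mm of where the fence should be. The two far-fence pushes stopped at the same plane within about 0.1 mm.
- **Squareness:** In the final pictures the tube's long edge and the far fence agree to about 0.3°. The predicted home outline fits the tube in the side view.
- **Right-hand end:** The top view shows a gap of about 1 pixel there. That matches the parallax expected because the tube stands higher than the fence. I did not touch this end again after the last far-fence push.
- **Marker, angle iron and tape:** The marker is in the pot, and the angle iron and tape were never touched.

**Disagreements:** The tube's edges in the first pictures differed from the model by about 2 pixels. The marker's grip opening read about 21 mm, against its nominal 16–18 mm. Neither caused trouble.

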